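Put the loose impact sockets back in size order on the socket tray

TASK

The smallest and the largest impact socket already stand in the two end wells of the red socket tray; leave those two where they are. Put the four loose sockets into the four empty wells between them so that the sizes run in order along the tray from the smallest to the largest, each standing upright in the middle of its well with the hexagon opening up.

Things in the scene. Friction and masses are not known exactly. Their poses are not given: they have to be found in the camera images.
- socket_17_center (a point): black steel impact socket, smallest of six: round, 28 mm across over its upper 60 %, 27 mm at the flat drive end (bottom), 57 mm tall, about 160 g; 17 mm hexagon opening in its top; grip it round the outside. Already in an end well (which end varies); leave it alone. Point: on its axis, half-way up (28.5 mm over its underside); z along the axis to the hexagon end
- socket_22_center (a point): black steel impact socket, 2nd smallest of six: round, 34 mm across over its upper 60 %, 31 mm at the flat drive end (bottom), 60 mm tall, about 240 g; 22 mm hexagon opening in its top; grip it round the outside. Starts standing loose on the bench, between robot and tray. Point: on its axis, half-way up (30 mm over its underside); z along the axis to the hexagon end
- socket_27_center (a point): black steel impact socket, 3rd smallest of six: round, 41 mm across over its upper 60 %, 36 mm at the flat drive end (bottom), 63 mm tall, about 330 g; 27 mm hexagon opening in its top; grip it round the outside. Starts standing loose on the bench, between robot and tray. Point: on its axis, half-way up (31.5 mm over its underside); z along the axis to the hexagon end
- socket_32_center (a point): black steel impact socket, 3rd largest of six: round, 48 mm across over its upper 60 %, 41 mm at the flat drive end (bottom), 66 mm tall, about 440 g; 32 mm hexagon opening in its top; grip it round the outside. Starts standing loose on the bench, between robot and tray. Point: on its axis, half-way up (33 mm over its underside); z along the axis to the hexagon end
- socket_36_center (a point): black steel impact socket, 2nd largest of six: round, 55 mm across over its upper 60 %, 45 mm at the flat drive end (bottom), 70 mm tall, about 560 g; 36 mm hexagon opening in its top; grip it round the outside. Starts standing loose on the bench, between robot and tray. Point: on its axis, half-way up (35 mm over its underside); z along the axis to the hexagon end
- socket_41_center (a point): black steel impact socket, largest of six: round, 62 mm across over its upper 60 %, 50 mm at the flat drive end (bottom), 75 mm tall, about 740 g; 41 mm hexagon opening in its top; grip it round the outside. Already in an end well (which end varies); leave it alone. Point: on its axis, half-way up (37.5 mm over its underside); z along the axis to the hexagon end
- well_1_floor (a point): empty well 1 of 1 to 4 (beside the end well at the row's -y end) in the fixed red socket tray, a block 500 mm long (y), 100 wide (x), 12 high with a row of six equal round wells 80 mm apart, end wells included. Well: 73 mm across, light metal disc as flat floor, 5 mm below the tray's top, 7 mm above the bench. Point: centre of the well's floor; x across the tray, y along the row, z up
- well_2_floor (a point): empty well 2 of 1 to 4 (second of four) in the fixed red socket tray, a block 500 mm long (y), 100 wide (x), 12 high with a row of six equal round wells 80 mm apart, end wells included. Well: 73 mm across, light metal disc as flat floor, 5 mm below the tray's top, 7 mm above the bench. Point: centre of the well's floor; x across the tray, y along the row, z up
- well_3_floor (a point): empty well 3 of 1 to 4 (third of four) in the fixed red socket tray, a block 500 mm long (y), 100 wide (x), 12 high with a row of six equal round wells 80 mm apart, end wells included. Well: 73 mm across, light metal disc as flat floor, 5 mm below the tray's top, 7 mm above the bench. Point: centre of the well's floor; x across the tray, y along the row, z up
- well_4_floor (a point): empty well 4 of 1 to 4 (beside the end well at the row's +y end) in the fixed red socket tray, a block 500 mm long (y), 100 wide (x), 12 high with a row of six equal round wells 80 mm apart, end wells included. Well: 73 mm across, light metal disc as flat floor, 5 mm below the tray's top, 7 mm above the bench. Point: centre of the well's floor; x across the tray, y along the row, z up
Things that resemble listed ones, but are neither listed nor needed, are in the scene too. Leave any orange or turquoise look-alike of the part that bears socket_36_center alone.

How it is judged (in metres and radians):
At the end, for the whole second after the job is handed in: Each loose socket stands released and still on its own well's floor (within 4 mm in height, 12 mm of the centre, 0.1 rad of upright, hexagon up), sizes in order from the smallest end socket to the largest; both end sockets upright within 12 mm of their start (((horizontal distance between socket_17_center and well_1_floor below 0.11 m and horizontal distance between socket_22_center and well_1_floor below 0.012 m and z of socket_22_center in the frame of well_1_floor between 0.026 and 0.034 m and horizontal distance between socket_27_center and well_2_floor below 0.012 m and z of socket_27_center in the frame of well_2_floor between 0.0275 and 0.0355 m and horizontal distance between socket_32_center and well_3_floor below 0.012 m and z of socket_32_center in the frame of well_3_floor between 0.029 and 0.037 m and horizontal distance between socket_36_center and well_4_floor below 0.012 m and z of socket_36_center in the frame of well_4_floor between 0.031 and 0.039 m) or (horizontal distance between socket_17_center and well_4_floor below 0.11 m and horizontal distance between socket_22_center and well_4_floor below 0.012 m and z of socket_22_center in the frame of well_4_floor between 0.026 and 0.034 m and horizontal distance between socket_27_center and well_3_floor below 0.012 m and z of socket_27_center in the frame of well_3_floor between 0.0275 and 0.0355 m and horizontal distance between socket_32_center and well_2_floor below 0.012 m and z of socket_32_center in the frame of well_2_floor between 0.029 and 0.037 m and horizontal distance between socket_36_center and well_1_floor below 0.012 m and z of socket_36_center in the frame of well_1_floor between 0.031 and 0.039 m)) and angle between each of socket_22_center, socket_27_center, socket_32_center, socket_36_center, socket_17_center, socket_41_center's own z axis and vertical below 0.1 rad and linear speed of each of socket_22, socket_27, socket_32, socket_36 below 0.02 m/s and distance of each of socket_17_center, socket_41_center from where it was at the start of the episode below 0.012 m); the robot touches nothing.
It fails at once if the smallest socket in its end well is knocked out of place (more than 15 mm) or tipped (more than 0.3 rad) (distance of socket_17_center from where it was at the start of the episode above 0.015 m or angle between socket_17_center's own z axis and vertical above 0.3 rad).
It fails at once if the largest socket in its end well is knocked out of place (more than 15 mm) or tipped (more than 0.3 rad) (distance of socket_41_center from where it was at the start of the episode above 0.015 m or angle between socket_41_center's own z axis and vertical above 0.3 rad).
It also fails if it takes over 93 s, if anything falls off the work surface, if the arm or the gripper's body presses on something with over 40 N, if the wrist force passes 120 N, or if a joint passes its speed limit or range.

ROBOT

A 7-joint arm with a two-finger parallel gripper is mounted at the origin on the work surface. World frame = base frame: x ahead of the robot, y to its left, z up, the work surface at z = 0. Lengths are in mm, angles in rad, forces in N, time in s.
With the tool pointing down it reaches from about 425 to 950 mm from the base axis. Payload 4.7 kg.
Tool frame: the origin (TCP) lies between the finger pads; the fingertips stand 25 mm ahead of it and the grasp point (between the pads) lies 6 mm ahead of it; z points along the fingers, y is the direction in which the jaws open and shut (so a half turn about z gives the same grasp; the last joint's range is limited). The gripper opens to 87 mm and grips with 3 to 60 N. Pads are 19 mm wide; open, the fingers measure 117 mm over their backs; the gripper's body (75 mm by 190 mm) begins 51 mm behind the grasp point.
Start: joints at [1.23, 0.469, -0.049, 1.532, 0.024, 1.141, -0.082], TCP at [207.117, -642.456, 247.573] pointing down, gripper open.
Joint ranges: [-2.59, 2.59], [-0.33, 1.99], [-1.39, 1.29], [0.1, 2.45], [-1.04, 4.18], [0.21, 1.99], [-2.66, 2.66]. Speed limits (rad/s): [2.57, 2.57, 3.14, 3.14, 3.14, 3.14, 3.14].

INTERFACE

Orientations are given as a unit quaternion [w, x, y, z].
In Python, from workcell import manip, effector, solver, status, imaging gives the robot as it stands. Calls block until the motion is done:
- manip.move_pose(position, orientation): joint-space move of the TCP to a pose.
- manip.move_straight(position, rate=150, ori=None): straight line of the TCP; ori=None keeps the orientation; rate is the mean speed in mm/s.
- manip.move_j(angles): joint-space move.
- effector.move_gripper(opening, force=None): finger opening in mm; force is the grip in N (None keeps the last); returns when the fingers have stopped.
- manip.hold(seconds).
- solver.solve_ik(position, orientation): joint angles nearest the present ones, or None.
- status.observe(): the state.
- imaging.read_camera(name): name is "scene" or "side" or "wrist"; returns (picture, depth): 480x640x3 uint8, red, green, blue; 480x640 float32, mm along the optical axis (not along the pixel's ray), 0 where there is no reading.
- imaging.camera_info(name): a dict with "mtx" (3x3 intrinsics, pixels), "rvec" (rotation vector, rad) and "tvec" (3), from world to camera coordinates, as OpenCV has them. Camera axes: x right, y down, z forward; pixel columns grow to the right and rows downward; lengths in mm; the calibration is good to about 2 mm. A picture is of the moment at which its call begins: read the wrist's pose just before it. camera_info takes no time and is no camera call; for the wrist camera it gives the pose at the moment of the call.
A pose or a line that the arm cannot do raises manip.PlanningError and nothing moves.
- manip.finish_job(): hands the job in, once; it reports no verdict.
The state is a dict: "time": time; "joint_positions": joint angles; "qd": joint speeds; "effort": joint torques, N m; "tcp_pos": TCP position; "eef_rot": TCP orientation; "force": force on the tool from outside, world axes, zero at the start; "moment": the same for the moment, N m; "width": finger opening in mm.
Only numpy, scipy, OpenCV 4.12 (cv2) and the standard library are available. Lean on these libraries where they do the work, as an engineer would, in place of code of your own. Each camera call takes 0.05 s, during which the arm holds its last target. There are 200 camera calls.

## Working session

There is one attempt and no reset: what is moved stays moved. The work goes in short steps, each a Python script; the robot and the scene stay as the last script left them, time stands still between calls to the robot, and variables do not carry over. Pictures are saved under pics/ and viewed, about 12 in all and at most 16, crops included, and the job is handed in when it is done.

```bash
ls; mkdir -p pics
python3 - <<'E'
from workcell import manip, effector, solver, status, imaging
import cv2,numpy as np
for n in ["scene","side","wrist"]:
    p,d=imaging.read_camera(n); i=imaging.camera_info(n)
    cv2.imwrite(f"pics/{n}0.png",p[:,:,::-1]); np.savez(f"{n}0.npz",p=p,d=d,**{k:np.array(i[k]) for k in("mtx","rvec","tvec")})
    R=cv2.Rodrigues(np.array(i["rvec"]))[0]; print(n,i["mtx"],(-R.T@np.array(i["tvec"]).ravel()).round(),R[2].round(2),(d>0).mean())
print(status.observe())
E
```

```text
pics
scene [[499.01920537   0.         334.78080253]
 [  0.         499.01920537 232.88815726]
 [  0.           0.           1.        ]] [884. 537. 803.] [-0.35 -0.51 -0.79] 0.995947265625
side [[459.47337774   0.         314.1267664 ]
 [  0.         459.47337774 240.29967984]
 [  0.           0.           1.        ]] [477. 558. 687.] [ 0.11 -0.63 -0.77] 0.9958854166666666
wrist [[414.71283197   0.         319.47932919]
 [  0.         414.71283197 238.4475807 ]
 [  0.           0.           1.        ]] [ 287. -617.  384.] [-0.29 -0.09 -0.95] 0.9961490885416666
{'time': 0.15, 'joint_positions': array([ 1.2300928 ,  0.4692626 , -0.04861285,  1.53337394,  0.02409883,
        1.14094932, -0.08227247]), 'qd': array([-0.00058069, -0.00304167,  0.00081382, -0.00446765,  0.00106466,
        0.00025922, -0.00190503]), 'effort': array([-1.80191928e-04, -5.08428097e+01, -8.15008697e-02, -2.36416984e+01,
       -6.14585448e-02,  3.56861798e-02,  9.92581317e-05]), 'tcp_pos': array([ 206.98567561, -642.07525659,  246.75548153]), 'eef_rot': array([-6.92934469e-04,  9.87866419e-01,  1.55304354e-01, -1.24420679e-04]), 'force': array([-0.437354  , -0.76578688,  0.14750351]), 'moment': array([-0.02238182,  0.03199788, -0.00441479]), 'width': 87.18964665339405}
```

View pics/scene0.png

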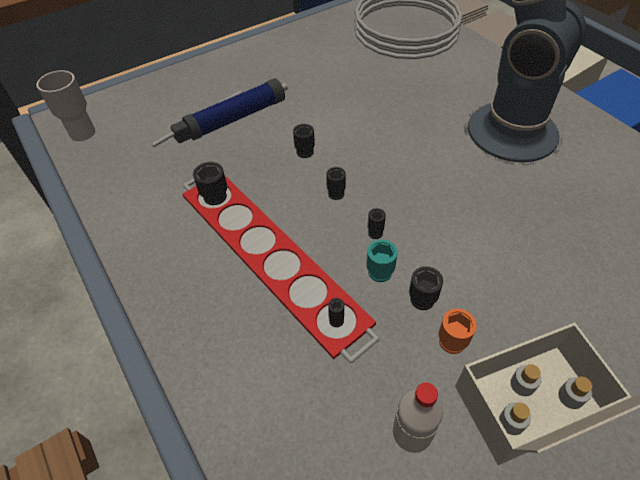

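View pics/side0.png

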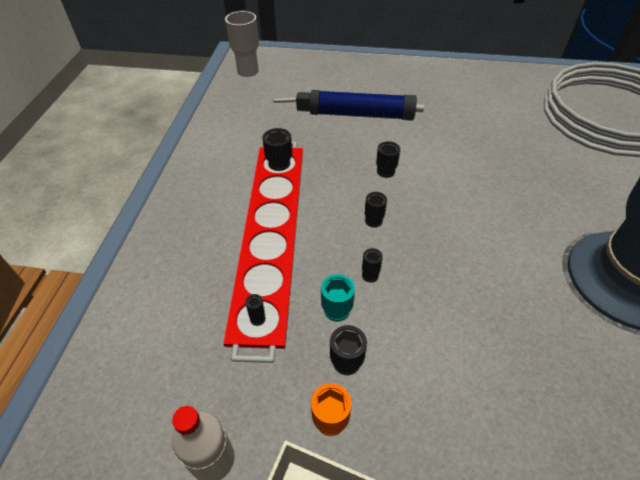

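Candidates for the wanted parts, as scene pixels:
- **Dark loose sockets:** (304,140), (336,183), (376,222) and (426,287).
- **36 mm look-alikes:** turquoise (381,260) and orange (457,330). I'll leave these alone.
- **End sockets in the tray:** large (210,182) at the far -y end, small (336,312) at the +y end.

The black socket between turquoise and orange is the 36. Next I'll measure them.

```bash
cat > h.py <<'E'
import numpy as np, cv2
from scipy import ndimage as ni, optimize as op
def pose(c): 
    R=cv2.Rodrigues(np.array(c["rvec"]))[0]; return np.array(c["mtx"]),R,-R.T@np.array(c["tvec"]).ravel()
def ray(c,uv,z):
    K,R,o=pose(c); d=(R.T@np.linalg.inv(K)@np.c_[uv,np.ones(len(uv))].T).T
    return o+d*((z-o[2])/d[:,2])[:,None]
def cloud(c,d):
    K,R,o=pose(c); v,u=np.indices(d.shape)
    P=np.stack([(u-K[0,2])/K[0,0]*d,(v-K[1,2])/K[1,1]*d,d],-1); return P@R+o
def circ(xy):
    f=lambda q: np.hypot(xy[:,0]-q[0],xy[:,1]-q[1])-q[2]
    return op.least_squares(f,[*xy.mean(0),20],loss="soft_l1",f_scale=1).x
def sockets(c,p,d,zmin=12):
    """dark blobs standing over the bench: top height, rim circle from the rim's outline on the top plane"""
    W=cloud(c,d); hs=cv2.cvtColor(p,cv2.COLOR_RGB2HSV)
    m=(hs[...,2]<90)&(W[...,2]>zmin)&(W[...,2]<110)&(d>0)
    m&=(abs(W[...,1])<500)&(W[...,0]>250)&(W[...,0]<950)
    L,n=ni.label(m); out=[]
    for k in range(1,n+1):
        s=L==k
        if s.sum()<100: continue
        z=np.percentile(W[s][:,2],97); t=s&(W[...,2]>z-4)
        cs,_=cv2.findContours(t.astype(np.uint8),cv2.RETR_EXTERNAL,cv2.CHAIN_APPROX_NONE)
        ct=max(cs,key=len)[:,0].astype(float)
        h=cv2.convexHull(ct.astype(np.float32))[:,0]; q=circ(ray(c,h,z)[:,:2])
        out.append((np.round(ni.center_of_mass(s)[::-1]),s.sum(),round(z,1),q[:2].round(1),round(2*q[2],1)))
    return out
def wells(c,p,z=7):
    hs=cv2.cvtColor(p,cv2.COLOR_RGB2HSV)
    red=((hs[...,0]<6)|(hs[...,0]>174))&(hs[...,1]>180)&(hs[...,2]>80)
    L,n=ni.label(red); red=(L==1+np.argmax(ni.sum(red,L,range(1,n+1)))).astype(np.uint8)
    cs,hi=cv2.findContours(red,cv2.RETR_CCOMP,cv2.CHAIN_APPROX_NONE); out=[]
    for q,h in zip(cs,hi[0]):
        if h[3]>=0 and cv2.contourArea(q)>100:
            # rim at tray top: hole outline = rim of the well, 5 mm over its floor
            e=circ(ray(c,q[:,0].astype(float),z+5)[:,:2]); out.append((q[:,0].mean(0).round(),e[:2].round(1),round(2*e[2],1)))
    return out
E
python3 - <<'E'
from h import *
for n in("scene","side"):
    c=np.load(n+"0.npz"); p,d=c["p"],c["d"]; print(n)
    for o in sockets(c,p,d): print(*o)
    W=cloud(c,d)
    for o in wells(c,p):
        u,v=o[0].astype(int); print("well",*o,"floor z",W[v-3:v+4,u-3:u+4,2].mean().round(1))
E
```

```text
scene
[228. 111.] 2662 59.7 [ 525.8 -424. ] 250.4
[303. 138.] 552 67.9 [ 453.3 -224.5] 47.8
[210. 182.] 1088 83.5 [ 690.  -211.1] 62.2
[336. 181.] 493 65.0 [469.  -74.1] 40.7
[376. 221.] 407 61.7 [465.4  61.5] 33.6
[382. 249.] 173 66.7 [468.7 102.9] 88.4
[380. 268.] 399 67.7 [519.4 144.4] 49.9
[425. 286.] 1054 72.2 [489.6 234.6] 54.1
[336. 312.] 378 66.1 [645.9 183.3] 26.6
[460. 320.] 160 64.3 [506.4 329. ] 47.4
[452. 340.] 390 66.9 [505.5 329.5] 50.3
[546. 353.] 2287 80.7 [652.2 394.1] 590.2
[480. 411.] 1399 82.6 [-598.1  746.5] 2406.9
[520. 387.] 232 44.0 [467.5 451.8] 37.7
[411. 436.] 749 103.1 [658.4 406.8] 59.8
[508. 425.] 173 44.7 [527.3 483.2] 35.2
well [336. 319.] [644.9 182.2] 75.5 floor z 52.4
well [308. 291.] [654.2 103.6] 75.0 floor z 23.9
well [282. 265.] [663.1  24.4] 75.2 floor z 7.5
well [257. 240.] [672.1 -54.9] 75.5 floor z 7.5
well [235. 217.] [ 681. -134.] 75.6 floor z 7.6
side
[356. 106.] 2165 60.0 [ 411.5 -428.5] 37.1
[278. 148.] 1013 83.7 [ 688.1 -211.2] 62.9
[388. 157.] 631 67.6 [ 450.8 -225. ] 49.3
[375. 207.] 576 64.8 [466.7 -73.8] 41.0
[372. 263.] 505 61.6 [462.7  61.6] 34.0
[338. 285.] 197 67.2 [515.9 132. ] 26.9
[337. 307.] 470 68.8 [513.5 144.6] 52.9
[255. 309.] 443 65.4 [642.8 183.8] 27.4
[348. 348.] 1395 71.4 [486.8 234.9] 54.6
[321. 425.] 127 62.1 [500.4 327.7] 54.8
[339. 426.] 124 63.7 [494.6 333.7] 40.9
[214. 463.] 945 102.1 [653.5 407.4] 60.0
[310. 466.] 1063 78.8 [117.7 521.2] 895.7
well [260. 300.] [649.2 153.6] 111.4 floor z 53.3
well [267. 245.] [661.7  23.8] 74.3 floor z 7.7
well [272. 215.] [670.9 -55.6] 74.6 floor z 7.6
well [275. 187.] [ 680.2 -135.1] 74.8 floor z 7.7
```

Sizes and heights match the text in both views: diameters 34/41/48/54 mm, tops at 62/65/68/72 mm. The largest stands at the -y end, so wells 1 to 4 take 36, 32, 27 and 22. Next: check reach, then take close wrist views.

```bash
cat > m.py <<'E'
from workcell import manip, effector, solver, status, imaging
from scipy.spatial.transform import Rotation as Ro
from h import *
def quat(th,flip=0):   # tool down, jaws along (cos th, sin th)
    y=np.array([np.cos(th),np.sin(th),0])*(-1 if flip else 1); z=np.array([0,0,-1.]); 
    q=Ro.from_matrix(np.c_[np.cross(y,z),y,z]).as_quat(); return [q[3],*q[:3]]
TH=0.113
S={36:(488.2,234.8),32:(452,-224.8),27:(467.8,-74),22:(464,61.5)}
def look(tag):
    c=imaging.camera_info("wrist"); p,d=imaging.read_camera("wrist")
    cv2.imwrite(f"pics/{tag}.png",p[:,:,::-1]); np.savez(tag+".npz",p=p,d=d,**{k:np.array(c[k]) for k in("mtx","rvec","tvec")})
    return c,p,d
E
python3 - <<'E'
from m import *
for f in(0,1):
    for P in [(488,235,50),(452,-225,50),(468,-74,50),(464,61,50),(681,-134,55),(655,104,55),(488,235,180),(655,104,180),(681,-134,180)]:
        q=solver.solve_ik(P,quat(TH,f)); print(f,P,None if q is None else np.round(q,2))
E
```

```text
0 (488, 235, 50) [ 0.23  0.79 -1.05  1.97  0.88  0.93 -1.18]
0 (452, -225, 50) [ 0.75  0.52 -0.47  2.08  0.39  0.63  0.13]
0 (468, -74, 50) [ 0.49  0.49 -0.53  2.15  0.43  0.61 -0.22]
0 (464, 61, 50) [ 0.36  0.54 -0.72  2.15  0.58  0.66 -0.66]
0 (681, -134, 55) [ 0.52  0.77 -0.59  1.61  0.51  0.92 -0.15]
0 (655, 104, 55) [ 0.2   0.74 -0.62  1.69  0.53  0.89 -0.53]
0 (488, 235, 180) [ 0.26  0.54 -1.05  1.88  0.54  1.04 -0.91]
0 (655, 104, 180) [ 0.27  0.62 -0.74  1.6   0.46  1.1  -0.47]
0 (681, -134, 180) [ 0.55  0.64 -0.65  1.53  0.41  1.11 -0.07]
1 (488, 235, 50) [ 0.29  0.88 -1.18  1.97  0.98  1.03  1.88]
1 (452, -225, 50) [ 0.27  0.47  0.14  2.11 -0.11  0.57 -2.54]
1 (468, -74, 50) [-0.73  0.73  1.11  2.21 -0.96  0.82 -2.01]
1 (464, 61, 50) [ 0.66  0.78 -1.18  2.14  0.95  0.92  2.15]
1 (681, -134, 55) [-0.51  1.    1.1   1.68 -0.99  1.12 -2.14]
1 (655, 104, 55) [ 0.49  1.02 -1.19  1.67  1.01  1.19  2.29]
1 (488, 235, 180) [ 0.32  0.61 -1.17  1.88  0.63  1.09  2.15]
1 (655, 104, 180) [ 0.49  0.82 -1.18  1.59  0.79  1.28  2.43]
1 (681, -134, 180) [-0.51  0.81  1.11  1.59 -0.76  1.22 -2.28]
```

Run:
```python
from m import *
Q=quat(TH)
for i,P in enumerate([(480,-190,260),(540,90,260),(620,-60,260)]):
    manip.move_pose(P,Q); c,p,d=look(f"w{i}"); print(P,pose(c)[2].round(),status.observe()["time"])
    for o in sockets(c,p,d): print(*o)
    for o in wells(c,p): print("well",*o)
```

```text
(480, -190, 260) [ 472. -109.  397.] 2.1083
[320.  62.] 2290 63.7 [468.3 -76.9] 40.3
[283. 246.] 2688 66.5 [ 452.7 -227.2] 47.7
[556. 263.] 6252 82.3 [ 688.7 -213.8] 62.3
[317. 413.] 7011 58.7 [ 431.  -454.6] 90.1
well [542. 166.] [ 679.4 -136.6] 70.8
well [555.  72.] [670.6 -58.1] 70.7
(540, 90, 260) [533. 171. 396.] 3.2667
[271.  24.] 3436 70.8 [489.4 232.5] 54.2
[460. 110.] 1526 64.4 [645.  181.5] 27.9
[284. 156.] 266 64.1 [653.6 259. ] 398.6
[230. 229.] 1561 60.5 [465.5  60.4] 33.8
[232. 339.] 442 43.7 [468.8 -73.1] 38.8
[224. 388.] 168 63.8 [468.7 -76.6] 38.1
well [441. 198.] [653.3 102.6] 71.0
well [447. 110.] [644.5 180.9] 70.7
(620, -60, 260) [612.  22. 397.] 4.0333
[137.  36.] 2544 60.7 [466.1  59.1] 34.1
[143. 207.] 2579 63.5 [469.4 -75.8] 40.9
[135. 333.] 620 59.0 [ 459.4 -210.4] 17.5
[370. 339.] 603 51.3 [ 689.2 -206.7] 51.5
[377. 400.] 1842 82.3 [ 690.1 -213.2] 61.1
well [372. 279.] [ 681.1 -134.3] 71.2
well [374. 201.] [672.  -55.8] 70.7
well [377. 113.] [663.1  22.6] 70.5
```

View pics/w1.png

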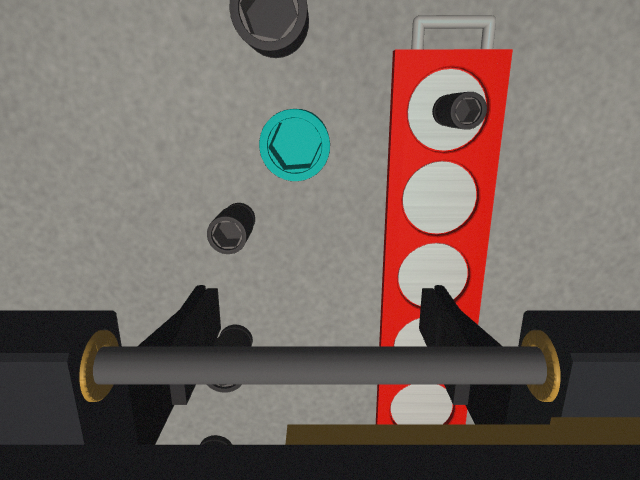

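The crop confirms the choice: the black 36 is at (270,20), with turquoise at (295,145) beside it and the 22 at (230,232). The wrist heights agree with the two fixed views. I'll start with the 36.

```bash
cat >> m.py <<'E'
S={36:(488.5,234,71),32:(452.2,-225.8,67),27:(468,-75.2,64),22:(464.6,60.9,60.5)}
Wl={36:(680.5,-134.8),32:(671.5,-56),27:(662.8,23.6),22:(654,103.2)}
Q=quat(TH)
def log(t):
    o=status.observe(); print(t,round(o["time"],1),o["tcp_pos"].round(1),"F",o["force"].round(1),"w",round(o["width"],1))
def pick(k,up=190):
    x,y,h=S[k]; zt=0.74*h+6
    effector.move_gripper(87); manip.move_pose((x,y,up),Q); manip.move_straight((x,y,zt),150); log("at")
    effector.move_gripper(0,40); log("grip"); manip.move_straight((x,y,up),150); log("lift"); return zt
def place(k,zt,up=190):
    x,y=Wl[k]; manip.move_straight((x,y,up),250); manip.move_straight((x,y,zt+20),150)
    manip.move_straight((x,y,zt+8.5),25); manip.hold(.2); log("down")
    effector.move_gripper(87); log("open"); manip.move_straight((x,y,up),150)
E
python3 - <<'E'
from m import *
z=pick(36); place(36,z)
manip.move_straight((620,-60,260),250); c,p,d=look("a36")
for o in sockets(c,p,d,20): print(*o)
log("end")
E
```

```text
at 6.5 [489.2 234.4  59.3] F [0.2 0.3 1. ] w 87.0
grip 7.2 [487.7 233.9  58.6] F [-3.  -1.2  4.1] w 54.1
lift 8.2 [487.9 233.3 188.8] F [ 0.2  0.6 -5.7] w 53.7
down 11.7 [ 680.6 -134.8   67.2] F [-0.4  0.2 -5.8] w 53.9
open 12.6 [ 680.5 -134.8   67. ] F [ 0.4 -0.4 -0.5] w 86.8
[136.  34.] 2505 60.8 [466.2  58.9] 33.9
[142. 206.] 2578 63.6 [469.5 -76. ] 41.2
[377. 303.] 4135 77.4 [ 681.2 -133.8] 54.9
[134. 334.] 591 60.1 [ 459.5 -208.2] 14.0
[376. 400.] 1802 82.3 [ 690.  -213.7] 60.9
end 14.2 [620.  -62.2 258.3] F [-0.3 -0.6  0.8] w 86.9
```

View pics/a36.png

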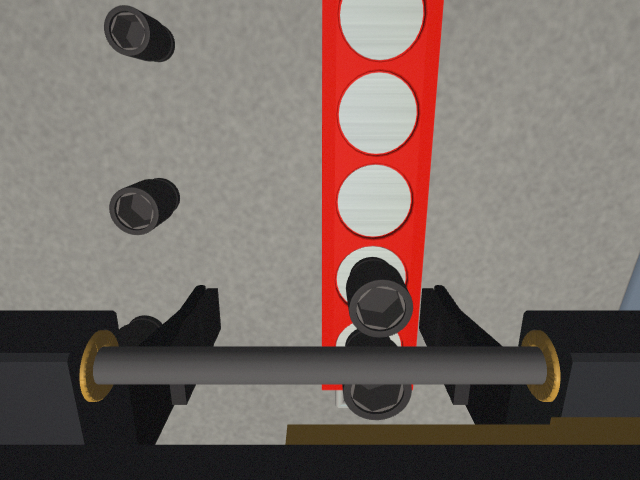

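The 36 stands upright in well 1 at (380,305), with its top at 77.4 mm and a centre error of about 1 mm. The end 41 at (377,395) hasn't moved. On to the other three.

Run:
```python
from m import *
for k in (32,27,22):
    z=pick(k); w=status.observe()["width"]
    if abs(w-{32:48,27:41,22:34}[k])>4: print("bad grip",k); break
    place(k,z)
manip.move_straight((600,180,260),250); manip.move_pose((350,-400,300),Q)
for n in("scene","side"):
    c=imaging.camera_info(n); p,d=imaging.read_camera(n); cv2.imwrite(f"pics/{n}1.png",p[:,:,::-1]); print(n)
    for o in sockets(c,p,d,16): 
        if o[3][0]>600 and o[3][0]<720: print(*o)
log("end")
```

```text
at 16.5 [ 453.1 -225.8   56.3] F [-0.3 -0.5  0.5] w 86.9
grip 17.2 [ 451.1 -226.    55.6] F [-4.4 -0.4  5.7] w 47.2
lift 18.3 [ 451.4 -225.6  189. ] F [-0.9 -0.5 -4. ] w 47.1
down 21.2 [671.6 -56.   64.2] F [-0.9  0.1 -2.8] w 47.6
open 22.2 [671.5 -56.   64.1] F [-0.4 -0.  -0.4] w 87.2
at 25.3 [468.8 -75.   53.9] F [-0.5  0.4  0.5] w 86.7
grip 26.1 [467.3 -75.3  53.3] F [-2.8  0.3  2.7] w 40.2
lift 27.2 [467.2 -75.2 189.1] F [-0.6 -0.1 -3.9] w 39.9
down 29.9 [662.9  23.6  62. ] F [ 0.1 -0.3 -3.5] w 39.7
open 31.0 [662.8  23.6  61.8] F [-0.4 -0.5  0.4] w 87.0
at 34.1 [465.4  61.2  51.3] F [1.3 0.6 0.2] w 86.5
grip 35.0 [464.2  60.8  50.7] F [-1.  -0.6  1.2] w 33.1
lift 36.1 [463.9  60.6 189.1] F [-0.1 -0.3 -1.4] w 32.8
down 38.8 [654.1 103.2  59.4] F [ 0.2 -0.5 -2.4] w 33.3
open 39.9 [654.  103.2  59.3] F [-0.3  1.2 -0.3] w 87.0
scene
[230. 201.] 2563 82.8 [ 690.2 -211.4] 63.0
[280. 253.] 597 71.9 [664.1  25.4] 39.8
[306. 281.] 464 68.7 [655.3 104.6] 32.9
[336. 311.] 356 65.6 [646.1 183.3] 27.1
[411. 436.] 717 102.8 [662.1 408. ] 53.6
side
[272. 184.] 2874 82.8 [ 687.2 -211.6] 64.9
[260. 268.] 524 68.2 [652.2 104.6] 33.9
[255. 308.] 425 65.5 [642.9 183.8] 27.4
[214. 463.] 927 102.3 [653.6 407.2] 60.3
end 43.9 [ 350.8 -399.3  300. ] F [ 0.3 -0.1  0.4] w 87.2
```

View pics/scene1.png

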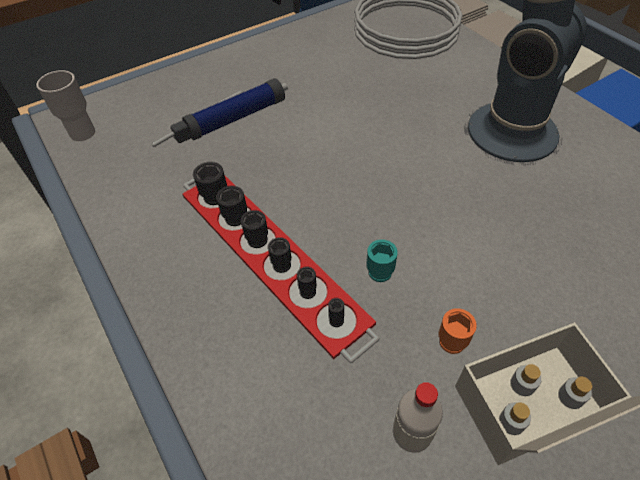

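View pics/side1.png

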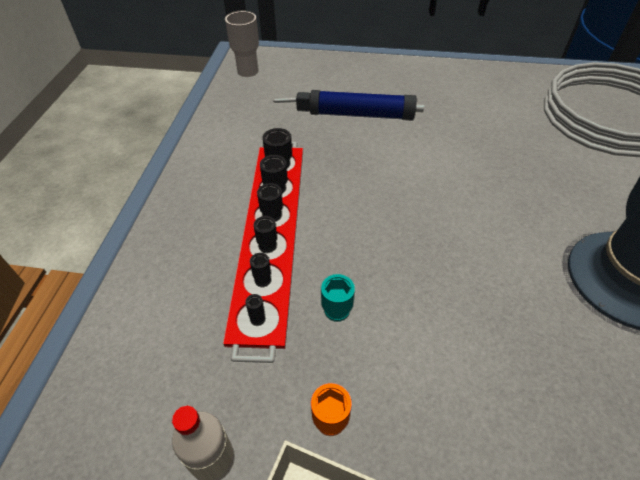

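Both views show the six sockets upright and in order. The blobs of 32, 36 and 41 merged there, so I'll take one wrist measurement of those and then hand in.

Run:
```python
from m import *
manip.move_pose((600,-180,270),Q); c,p,d=look("fin")
for o in sockets(c,p,d,20):
    if 600<o[3][0]<720: print(*o)
for o in wells(c,p): print("well",*o)
manip.hold(.5); manip.finish_job(); print("done")
```

```text
[430.  65.] 3614 73.6 [672.4 -58.6] 47.4
[424. 165.] 3908 77.6 [ 681.1 -134.8] 54.3
[416. 255.] 4460 82.4 [ 689.7 -213.6] 61.6
well [420.  67.] [675.1 -56.4] 75.2
the job is handed in; nothing more can be done
done
```

I put the four loose sockets into the empty wells and handed the job in. Along the tray from the -y end, the order is now 41 (already there), 36, 32, 27, 22, 17 (already there). The last clock reading was 43.9 s of the 93 s limit, before one more wrist look and the hand-in. The orange and turquoise look-alikes were left alone.

- **Placed sockets:** the last checks put all four centres within about 3 mm of their wells. Tops read about 78, 74, 72 and 69 mm for 36, 32, 27 and 22, which fits standing on the well floor. The pictures show all four upright with the hexagon up.
- **End sockets:** the 17 and the 41 measured within about 1 mm of where they started, comparing the same camera each time.
- **Disagreements:** the wrist camera reads y about 2 mm lower than the two fixed cameras, so I averaged them. In both final fixed views the 36 and 32 blobs merged with the 41. I measured those two with the wrist camera instead, without trouble. The 27 was measured in only one of the two fixed views.

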